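# Reload the sample vials in reverse order

### The arm

A 6-joint arm with a two-finger parallel gripper is mounted at the origin on the work surface. World frame = base frame: x ahead of the robot, y to its left, z up, the work surface at z = 0. Lengths are in mm, angles in rad, forces in N, time in s.
With the tool pointing down it reaches from about 350 to 975 mm from the base axis. Payload 7.1 kg.
Tool frame: the origin (TCP) lies midway between the tips of the shut fingers; the grasp point (between the pads) lies 19 mm behind it; z points along the fingers, y is the line along which they close (so a half turn about z gives the same grasp; the last joint's range is limited). The gripper opens to 88 mm and grips with 3 to 60 N. Pads are 20 mm wide; open, the fingers measure 115 mm over their backs; the gripper's body (75 mm by 178 mm) begins 61 mm behind the grasp point.
Start: joints at [-1.261, 0.423, 1.63, -0, 1.089, -0.019], TCP at [201.834, -591.496, 222.675] pointing down, gripper open.
Joint ranges: [-3, 3], [-0.9, 2.11], [0.09, 2.58], [-1.31, 4.45], [0.11, 2.69], [-2.54, 2.54]. Speed limits (rad/s): [2.39, 2.39, 3.01, 3.14, 3.14, 3.14].

### API

Orientations are given as a rotation vector (axis times angle).
In Python, from workcell import ctrl gives the robot as it stands.
- The arm moves only by the shell command python3 -m inch 'ROWS' [OPENING]. ROWS is JSON, a list of rows, each an object with "xyz": the shift along the tool's x, y, z in mm, a list of three; "rot": the turn, a rotation vector about the tool's x, y, z in rad, a list of three. In form: [{"xyz": [dx, dy, dz], "rot": [ax, ay, az]}, ...]. A call has 1 to 12 rows; each row is the pose to reach, as a shift and turn from the pose commanded when the call began, along the tool's axes at that moment; what a row does not reach only later rows make up. A row lasts 1/12 s, in which the tool goes at most 41.7 mm and 7.16 degrees, less where a joint would pass 70% of its speed; a pose out of reach is approached as far as the arm can. A call with a gripper value outside its range is refused whole. OPENING is the closure in counts, from 0 (fully open) to 255 (shut), set as the call begins (- or left out, the last holds). The fingers move at their own pace and stop on an object; the grip force is fixed at half the most. Time passes only in rows, so rows that repeat a pose let the fingers close. It gives the time, the measured TCP pose, the force, the opening and the grip force at its end, in the units of the state.
- ctrl.get_obs(): the state, without advancing time (a new reading comes with each control period).
- ctrl.get_image(name): name is "side" or "top"; returns the picture (400x640x3 uint8, red, green, blue); there is no depth.
- ctrl.camera_model(name): a dict with "fx", "fy", "cx", "cy" (pixels), "position" and "attitude" of the camera in the world. Camera axes: x right, y up, looking along -z (the intrinsics and any distortion apply to the point x, -y, -z); pixel columns grow to the right and rows downward; lengths in mm; the calibration is good to about 2 mm. A picture is of the moment at which its call begins. camera_model takes no time and is no camera call.
- ctrl.close_job(): hands the job in; it is judged then, once.
The state is a dict: "t": time; "qpos": joint angles; "qvel": joint speeds; "joint_torque": joint torques, N m; "ee_pos": TCP position; "orientation": TCP orientation; "ft_force": force on the tool from outside, world axes, zero at the start; "moment": the same for the moment, N m; "width": finger opening in mm; "grasp_force": force on a finger pad.
Only numpy, scipy, OpenCV 4.12 (cv2) and the standard library are available. Lean on these libraries where they do the work, as an engineer would, in place of code of your own. Each camera call takes 0.05 s, during which the arm holds its last target. There are 200 camera calls.

### The job

Move the four sample vials from the aluminium carrier into the pockets of the blue receiving tray in reverse order: the vial next to the carrier's black knob goes into the pocket farthest from the tray's black end post, the next one beside it, and so on, so that the vial farthest from the knob ends up right beside the post. Set each vial down standing upright in its own pocket; do not drop one or tip one over.

Things in the scene. Friction and masses are not known exactly. Their poses are not given: they have to be found in the camera images.
- vial_tall: Loose rigid closed sample vial, 90 mm tall overall (the tallest): straight white body 27 mm in diameter, green screw cap 29 mm in diameter over the top 18 mm. About 60 g. Origin: centre of its underside; z up along its axis. A good grip is on the cap, 9 mm below the top.
- vial_short: Loose rigid closed sample vial, 60 mm tall overall (the shortest): straight white body 27 mm in diameter, green screw cap 29 mm in diameter over the top 18 mm. About 60 g. Origin: centre of its underside; z up along its axis. A good grip is on the cap, 9 mm below the top.
- vial_necked: Loose rigid closed sample vial, 76 mm tall overall: white body 27 mm in diameter up to 30 mm, sloping shoulder to a 14 mm neck (40 to 58 mm up), then a small green cap 21 mm in diameter over the top 18 mm. About 60 g. Origin: centre of its underside; z up along its axis. A good grip is on the cap, 9 mm below the top.
- vial_broad: Loose rigid closed sample vial, 76 mm tall overall: white body 27 mm in diameter up to 58 mm, then a wide overhanging green cap 38 mm in diameter over the top 18 mm. About 60 g. Origin: centre of its underside; z up along its axis. A good grip is on the cap, 9 mm below the top.
- seat_tall: Fixed grey pocket on the carrier where vial_tall starts: 44 mm square inside, rim 11 mm, floor 3 mm above its origin (underside centre, 12 mm above the bench). Carrier: fixed aluminium plate 70 x 300 x 12 mm, 4 seats in a row 60 mm apart, in any order. Seat y runs along the row to the carrier's knob (black mushroom 28 mm wide, 38 mm high, 43 mm past the last seat).
- seat_short: Fixed grey pocket on the carrier where vial_short starts: 44 mm square inside, rim 11 mm, floor 3 mm above its origin (underside centre, 12 mm above the bench). Carrier: fixed aluminium plate 70 x 300 x 12 mm, 4 seats in a row 60 mm apart, in any order. Seat y runs along the row to the carrier's knob (black mushroom 28 mm wide, 38 mm high, 43 mm past the last seat).
- seat_necked: Fixed grey pocket on the carrier where vial_necked starts: 44 mm square inside, rim 11 mm, floor 3 mm above its origin (underside centre, 12 mm above the bench). Carrier: fixed aluminium plate 70 x 300 x 12 mm, 4 seats in a row 60 mm apart, in any order. Seat y runs along the row to the carrier's knob (black mushroom 28 mm wide, 38 mm high, 43 mm past the last seat).
- seat_broad: Fixed grey pocket on the carrier where vial_broad starts: 44 mm square inside, rim 11 mm, floor 3 mm above its origin (underside centre, 12 mm above the bench). Carrier: fixed aluminium plate 70 x 300 x 12 mm, 4 seats in a row 60 mm apart, in any order. Seat y runs along the row to the carrier's knob (black mushroom 28 mm wide, 38 mm high, 43 mm past the last seat).
- tray: Receiving tray: fixed blue-painted plate 70 (x) x 300 (y) x 12 mm with four empty grey pockets like the seats (44 mm square inside, walls 3 mm thick), centres at x = 0, y = -90, -30, +30, +90 mm in its frame, floors 15 mm and rims 23 mm above its underside. Origin: centre of its underside, on the bench; z up.
- post: Black upright end post on one end of the tray (44 mm across the tray, 16 mm along it, 45 mm tall), fixed, 43 mm beyond the centre of the end pocket: at tray y = +133 or -133 mm, differing from start to start. The other end has only a flat grey strip 4 mm high. Origin: centre of its underside, on the plate.
Not all that is in view belongs to the job. Leave any orange look-alike of the vial_tall alone.

How it is judged:
By the outcome, as a careful person would: the job done as asked, in the order asked, and still so for the second after the job is handed in, with the robot touching nothing.
It also fails if it takes over 128 s, if anything falls off the work surface, if the arm or the gripper's body presses on something with over 40 N, if the wrist force passes 120 N, or if a joint passes its speed limit or range.

## Working session

There is one attempt and no reset: what is moved stays moved. The work goes in short steps, Python scripts to look and compute and a shell command to move; the robot and the scene stay as the last step left them, time stands still between calls to the robot, and variables do not carry over. Pictures are saved under pics/ and viewed, at most 14 in all, crops included, and the job is handed in when it is done.

```bash
mkdir -p pics; python3 - <<'E'
from workcell import ctrl
import cv2
for n in("side","top"):
    cv2.imwrite(f"pics/{n}0.png",ctrl.get_image(n)[:,:,::-1]); print(ctrl.camera_model(n))
print(ctrl.get_obs())
E
```

```text
{'fx': 393.15750150415147, 'fy': 393.15750150415147, 'cx': 321.95627983008154, 'cy': 205.68449714816384, 'position': array([ 476.86869191, -535.56350474,  711.3358938 ]), 'attitude': array([ 0.66881949, -0.01625182, -0.01437587])}
{'fx': 431.73645361345723, 'fy': 431.73645361345723, 'cx': 314.1892223336705, 'cy': 196.11315590874304, 'position': array([431.55283592,  -7.63913118, 954.85664548]), 'attitude': array([ 0.04577828, -0.03620159, -1.58519221])}
{'t': 0.1, 'qpos': array([-1.26098863e+00,  4.23763408e-01,  1.63062339e+00, -1.25391168e-05,
        1.08864938e+00, -1.90111351e-02]), 'qvel': array([-0.00151927, -0.00044675, -0.0014046 ,  0.00021661,  0.00022326,
        0.00187358]), 'joint_torque': array([-1.33898699e-03, -5.45615995e+01, -2.74322677e+01,  6.43461384e-02,
        1.87593367e-02, -4.82015814e-07]), 'ee_pos': array([ 201.6819263 , -591.00761238,  221.97623152]), 'orientation': array([-3.09781991e+00, -5.13959158e-01,  3.45631733e-04]), 'ft_force': array([-0.53919223,  0.43578356,  0.28503551]), 'moment': array([ 0.02649725, -0.04097264, -0.02672267]), 'grasp_force': 0.0, 'width': 87.63298405607236}
```

View pics/side0.png

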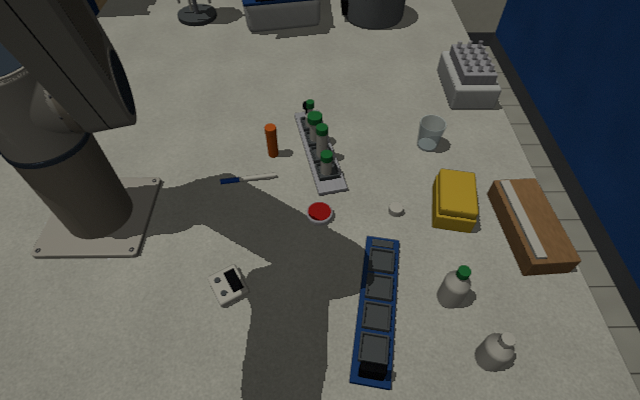

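View pics/top0.png

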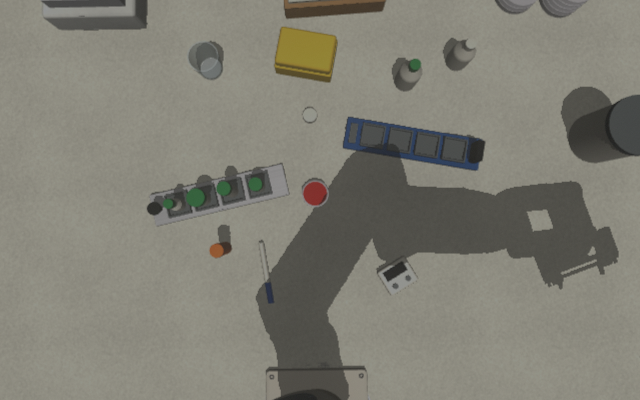

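The side view shows the knob at the far end of the carrier (307,105) and the post at the near end of the tray (373,365). In the top view the knob is at (154,208) and the post at (477,150). I'll enlarge both to measure positions.

```bash
python3 - <<'E'
import cv2
t=cv2.imread("pics/top0.png"); s=cv2.imread("pics/side0.png")
f=lambda im,a,b,c,d,k:cv2.resize(cv2.convertScaleAbs(im[b:d,a:c],alpha=1.5,beta=20),None,fx=k,fy=k,interpolation=cv2.INTER_CUBIC)
cv2.imwrite("pics/a.png",f(t,145,155,295,235,5)); cv2.imwrite("pics/b.png",f(t,340,110,490,175,5)); cv2.imwrite("pics/c.png",f(s,285,90,360,200,5))
E
```

```text
(no output)
```

View pics/a.png

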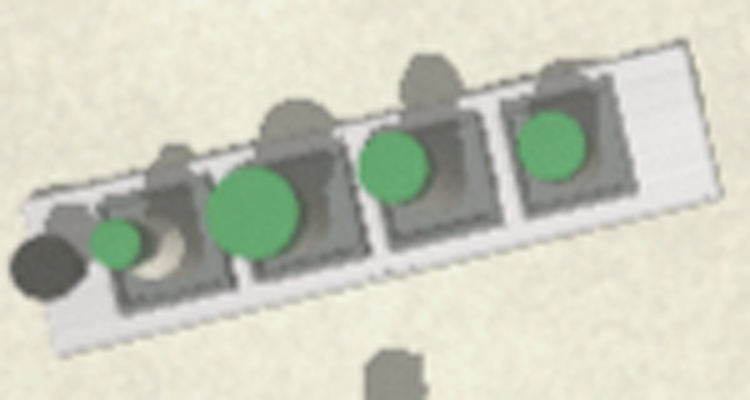

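View pics/b.png

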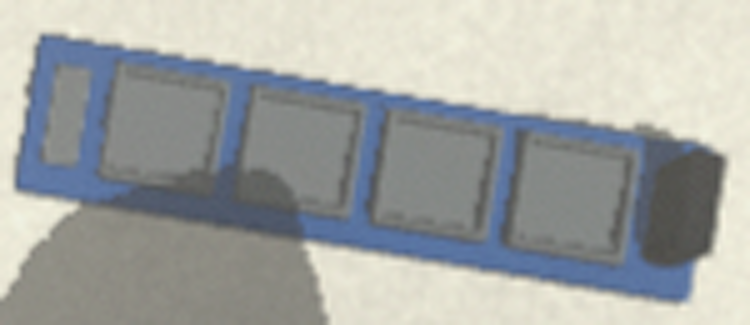

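View pics/c.png

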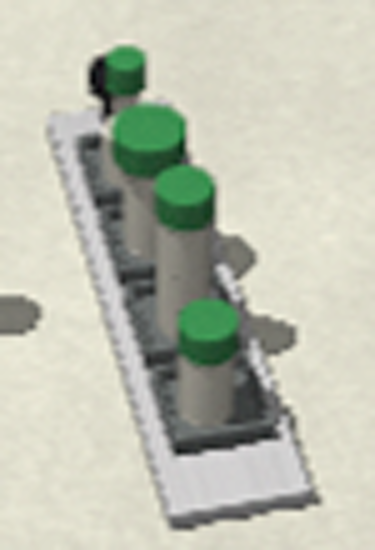

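Order from the knob is necked, broad, tall, short. The pockets run from the grey strip (far from the post) on the left to the post on the right.

```bash
cat > h.py <<'E'
import numpy as np
from scipy.spatial.transform import Rotation as R
from workcell import ctrl
def ray(cam,u,v,z):
    m=ctrl.camera_model(cam); d=R.from_rotvec(m["attitude"]).apply([(u-m["cx"])/m["fx"],-(v-m["cy"])/m["fy"],-1])
    p=np.array(m["position"]); return (p+d*(z-p[2])/d[2])[:2]
def c(cam,o,k,u,v,z): return ray(cam,(u+.5)/k-.5+o[0],(v+.5)/k-.5+o[1],z)
def rel(x,y,z,yaw=None):
    "shift in tool axes to get TCP to x,y,z; and turn so closing line is at yaw"
    o=ctrl.get_obs(); r=R.from_rotvec(o["orientation"]); M=r.as_matrix()
    d=r.inv().apply(np.array([x,y,z])-o["ee_pos"])
    a=np.arctan2(M[1,1],M[0,1]); out=[d.round(1)]
    if yaw is not None:
        out.append(((-(yaw-a)+np.pi/2)%np.pi-np.pi/2).round(3))
    print(*out,"pos",o["ee_pos"].round(1),"closing dir",a.round(3),"j6",o["qpos"][5].round(2),"t",o["t"],"tilt",M[:,2].round(3))
E
python3 - <<'E'
from h import *
z=[91,91,105,75]
for (u,v),(p,q),h in zip([(116,244),(253,213),(394,167),(552,146)],[(125,57),(148,125),(185,180),(208,318)],z):
    print(c("top",(145,155),5,u,v,h).round(1),c("side",(285,90),5,p,q,h).round(1))
P=np.array([c("top",(340,110),5,u,v,23) for u,v in [(165,128),(300,151),(436,175),(571,197)]])
print(P.round(1),np.linalg.norm(np.diff(P,axis=0),axis=1))
d=P[3]-P[0];print(np.degrees(np.arctan2(d[1],d[0])))
pl=[c("side",(0,0),1,*q,12) for q in [(371,238),(399,239),(352,380),(390,384)]];print(np.round(pl,1),np.mean(pl,0))
print("knob",c("top",(145,155),5,48,267,50))
for q in [(25,200),(60,356),(686,42),(720,198)]: print(c("top",(145,155),5,*q,12).round(1))
E
```

```text
[466.4 291.2] [467.3 294.7]
[478.  236.1] [478.7 240.6]
[494.6 176.3] [495.7 182.8]
[504.5 118.1] [505.5 121.5]
[[ 611.  -131.3]
 [ 599.9 -189.7]
 [ 588.5 -248.4]
 [ 578.  -306.6]] [59.433509   59.81613219 59.13662819]
-100.65596445261457
[[ 597.4  -71.8]
 [ 656.9  -75.1]
 [ 538.  -356.8]
 [ 601.1 -364.1]] [ 598.35146771 -216.92813779]
knob [458.7908917  333.95770714]
[489.5 358.6]
[421.  342.9]
[554.6  67.8]
[485.8  53.7]
```

```bash
python3 -c "
from h import *
rel(500,-150,222,np.radians(12.6)); rel(467,292,222,np.radians(12.6))"
```

```text
[ 4.247e+02 -3.210e+02  4.000e-01] -1.462 pos [ 201.7 -591.   222. ] closing dir -1.242 j6 -0.02 t 0.1 tilt [-0.     0.001 -1.   ]
[ 536.3 -750.     1.1] -1.462 pos [ 201.7 -591.   222. ] closing dir -1.242 j6 -0.02 t 0.1 tilt [-0.     0.001 -1.   ]
```

```bash
python3 -m inch '[{"xyz":[30,-23,0],"rot":[0,0,-0.11]},{"xyz":[65,-49,0],"rot":[0,0,-0.23]},{"xyz":[100,-75,0],"rot":[0,0,-0.35]},{"xyz":[135,-101,0],"rot":[0,0,-0.47]},{"xyz":[170,-128,0],"rot":[0,0,-0.59]},{"xyz":[205,-155,0],"rot":[0,0,-0.71]},{"xyz":[240,-181,0],"rot":[0,0,-0.83]},{"xyz":[275,-207,0],"rot":[0,0,-0.95]},{"xyz":[310,-234,0],"rot":[0,0,-1.07]},{"xyz":[345,-261,0],"rot":[0,0,-1.19]},{"xyz":[380,-290,0],"rot":[0,0,-1.31]},{"xyz":[410,-312,0],"rot":[0,0,-1.42]}]' 0; python3 -c "
from h import *
rel(467,292,190,np.radians(12.6))"
```

```text
t: 1.1
ee_pos: [478.9, -177.7, 222.6]
orientation: [-2.008, -2.416, 0.0]
ft_force: [0.4, -0.7, -0.4]
width: 88.1
grasp_force: 0.0
[463.9  74.2  32.6] -0.036 pos [ 478.9 -177.7  222.6] closing dir 0.184 j6 -0.56 t 1.1 tilt [-0.  0. -1.]
```

```bash
python3 -m inch '[{"xyz":[40,6,3],"rot":[0,0,0]},{"xyz":[80,12,6],"rot":[0,0,0]},{"xyz":[120,18,9],"rot":[0,0,0]},{"xyz":[160,25,12],"rot":[0,0,0]},{"xyz":[200,32,15],"rot":[0,0,0]},{"xyz":[240,38,18],"rot":[0,0,0]},{"xyz":[280,45,20],"rot":[0,0,0]},{"xyz":[320,52,22],"rot":[0,0,0]},{"xyz":[360,58,24],"rot":[0,0,0]},{"xyz":[400,65,27],"rot":[0,0,0]},{"xyz":[430,70,30],"rot":[0,0,0]},{"xyz":[448,74,32],"rot":[0,0,0]}]' >/dev/null;  python3 -m inch '[{"xyz":[0,0,0],"rot":[0,0,0]},{"xyz":[0,0,0],"rot":[0,0,0]},{"xyz":[0,0,0],"rot":[0,0,0]}]'; python3 -c "
from h import *
rel(467,292,63,np.radians(12.6))"
```

```text
t: 2.35
ee_pos: [471.6, 273.4, 190.4]
orientation: [-2.015, -2.41, 0.002]
ft_force: [0.4, -0.2, -0.6]
width: 87.8
grasp_force: 0.0
[ 19.2  -1.1 127.4] -0.042 pos [471.6 273.4 190.4] closing dir 0.178 j6 0.33 t 2.35 tilt [-0.001 -0.001 -1.   ]
```

```bash
python3 -m inch '[{"xyz":[10,0,10],"rot":[0,0,-0.02]},{"xyz":[19,-1,25],"rot":[0,0,-0.04]},{"xyz":[19,-1,45],"rot":[0,0,-0.04]},{"xyz":[19,-1,65],"rot":[0,0,-0.04]},{"xyz":[19,-1,80],"rot":[0,0,-0.04]},{"xyz":[19,-1,80],"rot":[0,0,-0.04]},{"xyz":[19,-1,80],"rot":[0,0,-0.04]}]'; python3 - <<'E'
from h import *; import cv2
rel(467,292,63,np.radians(12.6))
f=lambda im,a,b,c,d,k:cv2.resize(cv2.convertScaleAbs(im[b:d,a:c,::-1],alpha=1.5,beta=20),None,fx=k,fy=k,interpolation=cv2.INTER_CUBIC)
a=f(ctrl.get_image("top"),120,150,240,260,4);b=f(ctrl.get_image("side"),260,60,340,170,4)
cv2.imwrite("pics/d.png",np.hstack([a,b]))
E
```

```text
t: 2.93
ee_pos: [467.2, 292.0, 109.9]
orientation: [-1.967, -2.449, 0.003]
ft_force: [-0.2, 0.6, 0.1]
width: 87.5
grasp_force: 0.0
[ 0.1 -0.1 46.9] -0.003 pos [467.2 292.  109.9] closing dir 0.217 j6 0.32 t 2.9333 tilt [-0.002 -0.001 -1.   ]
```

View pics/d.png

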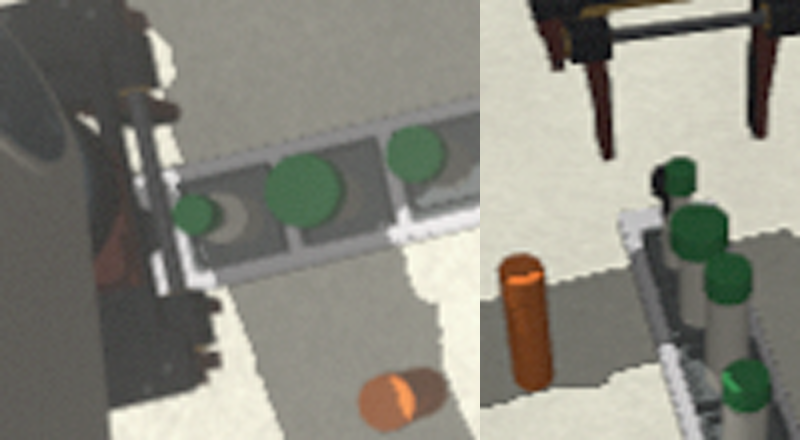

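```bash
python3 -c "
from h import *
print(c('side',(260,60),4,127,158,110),c('side',(260,60),4,280,137,110),c('side',(260,60),4,201,166,91))
print(c('top',(120,150),4,194,214,91))"
```

```text
[422.42593698 276.99604531] [517.92092972 297.99830379] [467.98811869 294.19996046]
[466.92460621 290.52259446]
```

The gripper is over the necked cap. Its fingertips straddle the cap, with the tip midpoint at (683,147) and the cap at (681,166) in the side panel. Descending and closing now.

```bash
python3 -m inch '[{"xyz":[-1,0,10],"rot":[0,0,0]},{"xyz":[-1,0,22],"rot":[0,0,0]},{"xyz":[-1,0,34],"rot":[0,0,0]},{"xyz":[-1,0,43],"rot":[0,0,0]},{"xyz":[-1,0,47],"rot":[0,0,0]},{"xyz":[-1,0,47],"rot":[0,0,0]},{"xyz":[-1,0,47],"rot":[0,0,0]}]'; python3 -m inch '[{"xyz":[0,0,0],"rot":[0,0,0]},{"xyz":[0,0,0],"rot":[0,0,0]},{"xyz":[0,0,0],"rot":[0,0,0]},{"xyz":[0,0,0],"rot":[0,0,0]},{"xyz":[0,0,0],"rot":[0,0,0]},{"xyz":[0,0,0],"rot":[0,0,0]},{"xyz":[0,0,0],"rot":[0,0,0]},{"xyz":[0,0,0],"rot":[0,0,0]},{"xyz":[0,0,0],"rot":[0,0,0]},{"xyz":[0,0,0],"rot":[0,0,0]}]' 255;python3 -m inch '[{"xyz":[0,0,-8],"rot":[0,0,0]},{"xyz":[0,0,-22],"rot":[0,0,0]},{"xyz":[0,0,-42],"rot":[0,0,0]},{"xyz":[0,0,-67],"rot":[0,0,0]},{"xyz":[0,0,-92],"rot":[0,0,0]},{"xyz":[0,0,-115],"rot":[0,0,0]},{"xyz":[0,0,-130],"rot":[0,0,0]},{"xyz":[0,0,-135],"rot":[0,0,0]},{"xyz":[0,0,-135],"rot":[0,0,0]},{"xyz":[0,0,-135],"rot":[0,0,0]}]';python3 -c "
from h import *
rel(611,-131,198,np.radians(-10.65))"
```

```text
t: 3.62
ee_pos: [467.7, 291.8, 63.2]
orientation: [-1.966, -2.45, 0.001]
ft_force: [0.0, 0.1, 1.2]
width: 88.1
grasp_force: 0.0
t: 4.45
ee_pos: [467.9, 291.9, 63.7]
orientation: [-1.967, -2.45, 0.0]
ft_force: [0.6, -0.4, 0.2]
width: 24.5
grasp_force: 0.0
t: 5.28
ee_pos: [467.5, 291.7, 198.3]
orientation: [-1.967, -2.45, 0.001]
ft_force: [0.1, 0.2, -0.2]
width: 20.2
grasp_force: 30.0
[-4.437e+02  4.870e+01  4.000e-01] 0.404 pos [467.5 291.7 198.3] closing dir 0.218 j6 0.32 t 5.2833 tilt [-0. -0. -1.]
```

```bash
python3 - <<'E'
from h import *; import cv2
f=lambda im,a,b,c,d,k:cv2.resize(cv2.convertScaleAbs(im[b:d,a:c,::-1],alpha=1.5,beta=20),None,fx=k,fy=k,interpolation=cv2.INTER_CUBIC)
cv2.imwrite("pics/e.png",f(ctrl.get_image("side"),260,30,370,150,5))
E
```

```text
(no output)
```

View pics/e.png

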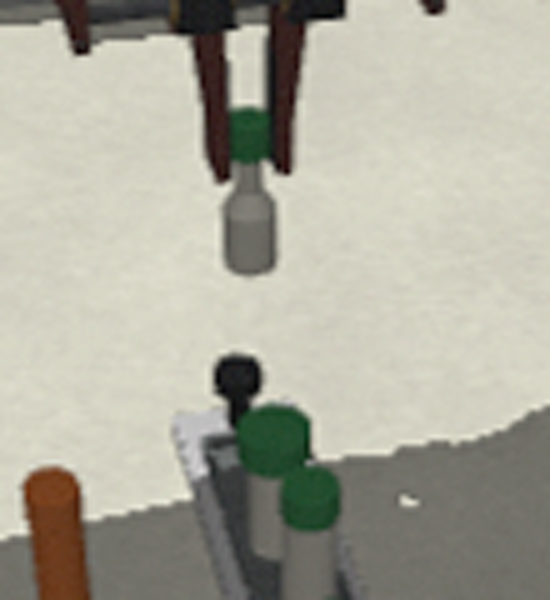

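The necked vial hangs upright, gripped on its cap: fingertips at (218,178) and vial bottom at (250,272). Carrying it to the tray.

```bash
python3 -m inch '[{"xyz":[-15,2,0],"rot":[0,0,0.02]},{"xyz":[-50,6,0],"rot":[0,0,0.05]},{"xyz":[-90,10,0],"rot":[0,0,0.09]},{"xyz":[-130,14,0],"rot":[0,0,0.13]},{"xyz":[-170,18,0],"rot":[0,0,0.17]},{"xyz":[-210,22,0],"rot":[0,0,0.21]},{"xyz":[-250,27,0],"rot":[0,0,0.25]},{"xyz":[-290,32,0],"rot":[0,0,0.29]},{"xyz":[-330,36,0],"rot":[0,0,0.33]},{"xyz":[-370,40,0],"rot":[0,0,0.37]},{"xyz":[-405,44,0],"rot":[0,0,0.4]},{"xyz":[-425,47,0],"rot":[0,0,0.4]}]' >/dev/null;  python3 -m inch '[{"xyz":[-12,2,0],"rot":[0,0,0]},{"xyz":[-19,2,0],"rot":[0,0,0]},{"xyz":[-19,2,0],"rot":[0,0,0]},{"xyz":[-19,2,0],"rot":[0,0,0]},{"xyz":[-19,2,0],"rot":[0,0,0]}]'; python3 -c "
from h import *
rel(611,-131,64,np.radians(-10.65))"
```

```text
t: 6.75
ee_pos: [603.6, -130.6, 198.4]
orientation: [-2.412, -2.011, 0.0]
ft_force: [-0.4, 0.1, -0.4]
width: 19.8
grasp_force: 30.0
[  0.9   7.4 134.4] 0.005 pos [ 603.6 -130.6  198.4] closing dir -0.181 j6 -0.05 t 6.75 tilt [-0.001  0.    -1.   ]
```

```bash
python3 -m inch '[{"xyz":[0,4,8],"rot":[0,0,0]},{"xyz":[1,7,25],"rot":[0,0,0]},{"xyz":[1,7,50],"rot":[0,0,0]},{"xyz":[1,7,75],"rot":[0,0,0]},{"xyz":[1,7,95],"rot":[0,0,0]},{"xyz":[1,7,105],"rot":[0,0,0]},{"xyz":[1,7,105],"rot":[0,0,0]},{"xyz":[1,7,105],"rot":[0,0,0]}]'; python3 - <<'E'
from h import *; import cv2
rel(611,-131,64)
f=lambda im,a,b,c,d,k:cv2.resize(cv2.convertScaleAbs(im[b:d,a:c,::-1],alpha=1.5,beta=20),None,fx=k,fy=k,interpolation=cv2.INTER_CUBIC)
cv2.imwrite("pics/f.png",np.hstack([f(ctrl.get_image("top"),330,80,410,180,5),f(ctrl.get_image("side"),345,180,425,280,5)]))
E
```

```text
t: 7.42
ee_pos: [611.4, -131.7, 93.5]
orientation: [-2.413, -2.011, 0.0]
ft_force: [0.1, 0.3, -0.6]
width: 20.3
grasp_force: 30.0
[ 0.6 -0.5 29.5] pos [ 611.4 -131.7   93.5] closing dir -0.181 j6 -0.05 t 7.4167 tilt [-0.001  0.    -1.   ]
```

View pics/f.png

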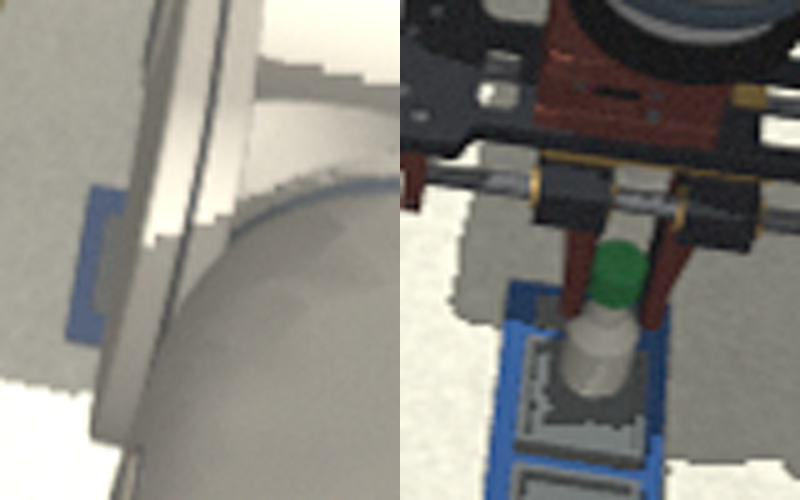

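```bash
python3 -c "
from h import *
print(c('side',(345,180),5,184,400,23), c('side',(345,180),5,197,385,46))
for q in [(127,335),(245,350),(115,450),(243,465)]: print(c('side',(345,180),5,*q,23))"
```

```text
[ 611.49717858 -131.46441417] [ 612.86684827 -138.27459941]
[ 591.38322798 -100.33445746]
[ 639.27774909 -108.16968385]
[ 581.55514408 -153.87031228]
[ 631.48626445 -161.18826741]
```

In the side panel the vial's bottom, near (597,385), sits over the pocket centre at (584,400), agreeing within about 2 mm. Lowering and releasing.

```bash
python3 -m inch '[{"xyz":[0,0,8],"rot":[0,0,0]},{"xyz":[0,0,15],"rot":[0,0,0]},{"xyz":[0,0,21],"rot":[0,0,0]},{"xyz":[0,0,25],"rot":[0,0,0]},{"xyz":[0,0,27],"rot":[0,0,0]},{"xyz":[0,0,28],"rot":[0,0,0]},{"xyz":[0,0,28],"rot":[0,0,0]},{"xyz":[0,0,28],"rot":[0,0,0]}]'
```

```text
t: 8.18
ee_pos: [611.1, -132.3, 66.6]
orientation: [-2.414, -2.01, 0.0]
ft_force: [-4.8, 1.6, 9.3]
width: 20.2
grasp_force: 30.0
```

```bash
python3 -m inch '[{"xyz":[0,0,0],"rot":[0,0,0]},{"xyz":[0,0,0],"rot":[0,0,0]},{"xyz":[0,0,0],"rot":[0,0,0]},{"xyz":[0,0,0],"rot":[0,0,0]},{"xyz":[0,0,0],"rot":[0,0,0]},{"xyz":[0,0,0],"rot":[0,0,0]},{"xyz":[0,0,0],"rot":[0,0,0]}]' 0;python3 -m inch '[{"xyz":[0,0,-15],"rot":[0,0,0]},{"xyz":[0,0,-45],"rot":[0,0,0]},{"xyz":[0,0,-80],"rot":[0,0,0]},{"xyz":[0,0,-110],"rot":[0,0,0]},{"xyz":[0,0,-128],"rot":[0,0,0]},{"xyz":[0,0,-132],"rot":[0,0,0]},{"xyz":[0,0,-132],"rot":[0,0,0]},{"xyz":[0,0,-132],"rot":[0,0,0]}]';python3 -c "
from h import *
rel(478.5,236.5,198,np.radians(12.6))"
```

```text
t: 8.77
ee_pos: [611.2, -132.2, 65.6]
orientation: [-2.414, -2.01, 0.0]
ft_force: [0.2, 0.8, -0.1]
width: 63.4
grasp_force: 0.0
t: 9.43
ee_pos: [610.6, -132.1, 196.6]
orientation: [-2.413, -2.01, 0.001]
ft_force: [0.2, -0.8, -0.3]
width: 87.8
grasp_force: 0.0
[ 338.6 -196.6   -1.1] -0.402 pos [ 610.6 -132.1  196.6] closing dir -0.182 j6 -0.05 t 9.4333 tilt [-0.001  0.    -1.   ]
```

```bash
python3 -m inch '[{"xyz":[15,-9,0],"rot":[0,0,-0.02]},{"xyz":[45,-26,0],"rot":[0,0,-0.06]},{"xyz":[80,-46,0],"rot":[0,0,-0.1]},{"xyz":[115,-67,0],"rot":[0,0,-0.14]},{"xyz":[150,-87,0],"rot":[0,0,-0.18]},{"xyz":[185,-107,0],"rot":[0,0,-0.22]},{"xyz":[220,-128,0],"rot":[0,0,-0.26]},{"xyz":[255,-148,0],"rot":[0,0,-0.3]},{"xyz":[290,-168,0],"rot":[0,0,-0.34]},{"xyz":[315,-183,0],"rot":[0,0,-0.38]},{"xyz":[333,-193,0],"rot":[0,0,-0.4]},{"xyz":[338,-197,0],"rot":[0,0,-0.4]}]' >/dev/null;  python3 -m inch '[{"xyz":[0,0,0],"rot":[0,0,0]},{"xyz":[0,0,0],"rot":[0,0,0]},{"xyz":[0,0,0],"rot":[0,0,0]}]'; python3 - <<'E'
from h import *; import cv2
rel(478.5,236.5,63,np.radians(12.6))
f=lambda im,a,b,c,d,k:cv2.resize(cv2.convertScaleAbs(im[b:d,a:c,::-1],alpha=1.5,beta=20),None,fx=k,fy=k,interpolation=cv2.INTER_CUBIC)
cv2.imwrite("pics/g.png",np.hstack([f(ctrl.get_image("top"),330,100,490,180,3),f(ctrl.get_image("side"),265,60,345,140,3),]))
E
```

```text
t: 10.68
ee_pos: [478.6, 234.8, 197.1]
orientation: [-1.968, -2.449, 0.002]
ft_force: [0.8, 0.1, 0.8]
width: 87.9
grasp_force: 0.0
[  1.7   0.5 134.1] -0.003 pos [478.6 234.8 197.1] closing dir 0.217 j6 0.22 t 10.6833 tilt [-0.001 -0.001 -1.   ]
```

View pics/g.png

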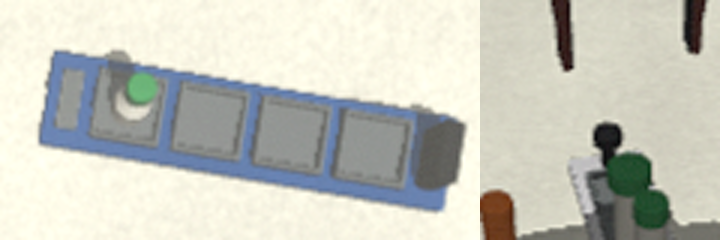

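The necked vial stands upright in the pocket beside the grey strip (cap at (142,88)). The broad vial is next, with a straight descent.

```bash
python3 -m inch '[{"xyz":[1,0,15],"rot":[0,0,0]},{"xyz":[1,0,40],"rot":[0,0,0]},{"xyz":[1,0,65],"rot":[0,0,0]},{"xyz":[1,0,90],"rot":[0,0,0]},{"xyz":[1,0,110],"rot":[0,0,0]},{"xyz":[1,0,125],"rot":[0,0,0]},{"xyz":[1,0,133],"rot":[0,0,0]},{"xyz":[1,0,134],"rot":[0,0,0]},{"xyz":[1,0,134],"rot":[0,0,0]},{"xyz":[1,0,134],"rot":[0,0,0]}]'; python3 -m inch '[{"xyz":[0,0,0],"rot":[0,0,0]},{"xyz":[0,0,0],"rot":[0,0,0]},{"xyz":[0,0,0],"rot":[0,0,0]},{"xyz":[0,0,0],"rot":[0,0,0]},{"xyz":[0,0,0],"rot":[0,0,0]},{"xyz":[0,0,0],"rot":[0,0,0]},{"xyz":[0,0,0],"rot":[0,0,0]},{"xyz":[0,0,0],"rot":[0,0,0]},{"xyz":[0,0,0],"rot":[0,0,0]},{"xyz":[0,0,0],"rot":[0,0,0]},{"xyz":[0,0,0],"rot":[0,0,0]},{"xyz":[0,0,0],"rot":[0,0,0]}]' 255;python3 -m inch '[{"xyz":[0,0,-8],"rot":[0,0,0]},{"xyz":[0,0,-22],"rot":[0,0,0]},{"xyz":[0,0,-42],"rot":[0,0,0]},{"xyz":[0,0,-67],"rot":[0,0,0]},{"xyz":[0,0,-92],"rot":[0,0,0]},{"xyz":[0,0,-115],"rot":[0,0,0]},{"xyz":[0,0,-130],"rot":[0,0,0]},{"xyz":[0,0,-135],"rot":[0,0,0]},{"xyz":[0,0,-135],"rot":[0,0,0]},{"xyz":[0,0,-135],"rot":[0,0,0]}]';python3 -c "
from h import *
rel(600,-190,198,np.radians(-10.65))"
```

```text
t: 11.62
ee_pos: [479.2, 236.8, 64.5]
orientation: [1.967, 2.449, 0.002]
ft_force: [-0.1, -0.4, -0.9]
width: 87.5
grasp_force: 0.0
t: 12.62
ee_pos: [478.5, 236.8, 63.7]
orientation: [-1.967, -2.45, -0.0]
ft_force: [-0.2, -0.9, -0.1]
width: 37.2
grasp_force: 30.0
t: 13.45
ee_pos: [478.1, 236.6, 198.3]
orientation: [-1.966, -2.45, 0.001]
ft_force: [0.8, -0.1, -0.7]
width: 37.1
grasp_force: 30.0
[-4.429e+02  2.680e+01  4.000e-01] 0.404 pos [478.1 236.6 198.3] closing dir 0.218 j6 0.22 t 13.45 tilt [-0. -0. -1.]
```

```bash
python3 -m inch '[{"xyz":[-15,1,0],"rot":[0,0,0.02]},{"xyz":[-50,3,0],"rot":[0,0,0.05]},{"xyz":[-90,5,0],"rot":[0,0,0.09]},{"xyz":[-130,8,0],"rot":[0,0,0.13]},{"xyz":[-170,10,0],"rot":[0,0,0.17]},{"xyz":[-210,13,0],"rot":[0,0,0.21]},{"xyz":[-250,15,0],"rot":[0,0,0.25]},{"xyz":[-290,18,0],"rot":[0,0,0.29]},{"xyz":[-330,20,0],"rot":[0,0,0.33]},{"xyz":[-370,23,0],"rot":[0,0,0.37]},{"xyz":[-405,25,0],"rot":[0,0,0.4]},{"xyz":[-425,26,0],"rot":[0,0,0.4]}]' >/dev/null;  python3 -m inch '[{"xyz":[-10,8,0],"rot":[0,0,0]},{"xyz":[-17,8,0],"rot":[0,0,0]},{"xyz":[-17,8,0],"rot":[0,0,0]},{"xyz":[-17,8,0],"rot":[0,0,0]},{"xyz":[-17,8,0],"rot":[0,0,0]}]'; python3 -c "
from h import *
rel(600,-190,64,np.radians(-10.65))"
```

```text
t: 14.87
ee_pos: [600.1, -189.2, 198.3]
orientation: [-2.412, -2.011, 0.001]
ft_force: [0.5, 0.2, -0.7]
width: 37.3
grasp_force: 30.0
[ -0.8   0.2 134.3] 0.005 pos [ 600.1 -189.2  198.3] closing dir -0.181 j6 -0.14 t 14.8667 tilt [-0.001  0.001 -1.   ]
```

```bash
python3 -m inch '[{"xyz":[0,0,10],"rot":[0,0,0]},{"xyz":[-1,0,30],"rot":[0,0,0]},{"xyz":[-1,0,55],"rot":[0,0,0]},{"xyz":[-1,0,80],"rot":[0,0,0]},{"xyz":[-1,0,100],"rot":[0,0,0]},{"xyz":[-1,0,114],"rot":[0,0,0]},{"xyz":[-1,0,122],"rot":[0,0,0]},{"xyz":[-1,0,127],"rot":[0,0,0]},{"xyz":[-1,0,130],"rot":[0,0,0]},{"xyz":[-1,0,132],"rot":[0,0,0]},{"xyz":[-1,0,133],"rot":[0,0,0]},{"xyz":[-1,0,133],"rot":[0,0,0]}]'
```

```text
t: 15.87
ee_pos: [600.9, -191.8, 66.4]
orientation: [2.413, 2.01, 0.001]
ft_force: [-0.0, 0.1, -0.1]
width: 37.0
grasp_force: 30.0
```

```bash
python3 -m inch '[{"xyz":[1,0,1],"rot":[0,0,0]},{"xyz":[1,0,2],"rot":[0,0,0]},{"xyz":[1,0,2],"rot":[0,0,0]},{"xyz":[1,0,2],"rot":[0,0,0]}]'
```

```text
t: 16.2
ee_pos: [600.6, -190.7, 63.8]
orientation: [2.414, 2.01, 0.0]
ft_force: [-0.4, -0.7, -0.7]
width: 37.3
grasp_force: 30.0
```

```bash
python3 -m inch '[{"xyz":[0,0,1],"rot":[0,0,0]},{"xyz":[0,0,1],"rot":[0,0,0]},{"xyz":[0,0,1],"rot":[0,0,0]}]'
```

```text
t: 16.45
ee_pos: [600.8, -190.8, 63.6]
orientation: [2.414, 2.01, 0.0]
ft_force: [-2.2, 1.0, 7.5]
width: 37.2
grasp_force: 30.0
```

Contact at floor height. Releasing and rising.

```bash
python3 -m inch '[{"xyz":[0,0,0],"rot":[0,0,0]},{"xyz":[0,0,0],"rot":[0,0,0]},{"xyz":[0,0,0],"rot":[0,0,0]},{"xyz":[0,0,0],"rot":[0,0,0]},{"xyz":[0,0,0],"rot":[0,0,0]},{"xyz":[0,0,0],"rot":[0,0,0]},{"xyz":[0,0,0],"rot":[0,0,0]}]' 0;python3 -m inch '[{"xyz":[0,0,-15],"rot":[0,0,0]},{"xyz":[0,0,-45],"rot":[0,0,0]},{"xyz":[0,0,-80],"rot":[0,0,0]},{"xyz":[0,0,-110],"rot":[0,0,0]},{"xyz":[0,0,-128],"rot":[0,0,0]},{"xyz":[0,0,-135],"rot":[0,0,0]},{"xyz":[0,0,-135],"rot":[0,0,0]},{"xyz":[0,0,-135],"rot":[0,0,0]}]';python3 -c "
from h import *
rel(495,177,198,np.radians(12.6))"
```

```text
t: 17.03
ee_pos: [600.5, -190.7, 62.6]
orientation: [-2.414, -2.01, 0.0]
ft_force: [0.2, 0.3, 0.4]
width: 80.2
grasp_force: 0.0
t: 17.7
ee_pos: [600.1, -190.5, 196.9]
orientation: [-2.414, -2.01, 0.001]
ft_force: [-0.2, 0.6, 0.3]
width: 88.2
grasp_force: 0.0
[ 342.4 -169.9   -0.9] -0.402 pos [ 600.1 -190.5  196.9] closing dir -0.182 j6 -0.14 t 17.7 tilt [-0.001  0.    -1.   ]
```

```bash
python3 -m inch '[{"xyz":[15,-8,0],"rot":[0,0,-0.02]},{"xyz":[45,-23,0],"rot":[0,0,-0.06]},{"xyz":[80,-40,0],"rot":[0,0,-0.1]},{"xyz":[115,-57,0],"rot":[0,0,-0.14]},{"xyz":[150,-75,0],"rot":[0,0,-0.18]},{"xyz":[185,-92,0],"rot":[0,0,-0.22]},{"xyz":[220,-110,0],"rot":[0,0,-0.26]},{"xyz":[255,-127,0],"rot":[0,0,-0.3]},{"xyz":[290,-144,0],"rot":[0,0,-0.34]},{"xyz":[320,-159,0],"rot":[0,0,-0.38]},{"xyz":[338,-168,0],"rot":[0,0,-0.4]},{"xyz":[342,-170,0],"rot":[0,0,-0.4]}]' >/dev/null;  python3 -m inch '[{"xyz":[0,0,0],"rot":[0,0,0]},{"xyz":[0,0,0],"rot":[0,0,0]},{"xyz":[0,0,0],"rot":[0,0,0]}]'; python3 - <<'E'
from h import *; import cv2
rel(495,177,77,np.radians(12.6))
f=lambda im,a,b,c,d,k:cv2.resize(cv2.convertScaleAbs(im[b:d,a:c,::-1],alpha=1.5,beta=20),None,fx=k,fy=k,interpolation=cv2.INTER_CUBIC)
cv2.imwrite("pics/i.png",np.hstack([f(ctrl.get_image("top"),330,90,490,190,3),f(ctrl.get_image("side"),265,90,365,190,3),]))
E
```

```text
t: 18.95
ee_pos: [495.1, 175.5, 197.0]
orientation: [-1.968, -2.449, 0.002]
ft_force: [0.0, -0.5, -0.0]
width: 87.8
grasp_force: 0.0
[  1.5   0.4 120. ] -0.003 pos [495.1 175.5 197. ] closing dir 0.217 j6 0.1 t 18.95 tilt [-0.001 -0.001 -1.   ]
```

View pics/i.png

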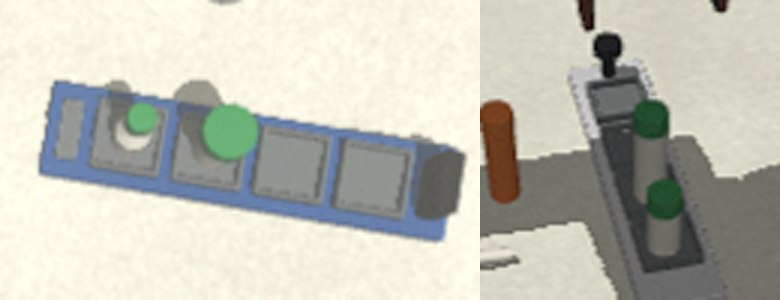

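Both placed vials stand upright (caps at (142,118) and (230,132)). The tall one is next.

```bash
python3 -m inch '[{"xyz":[1,0,15],"rot":[0,0,0]},{"xyz":[1,0,40],"rot":[0,0,0]},{"xyz":[1,0,65],"rot":[0,0,0]},{"xyz":[1,0,88],"rot":[0,0,0]},{"xyz":[1,0,105],"rot":[0,0,0]},{"xyz":[1,0,115],"rot":[0,0,0]},{"xyz":[1,0,120],"rot":[0,0,0]},{"xyz":[1,0,120],"rot":[0,0,0]},{"xyz":[1,0,120],"rot":[0,0,0]}]'; python3 -m inch '[{"xyz":[0,0,0],"rot":[0,0,0]},{"xyz":[0,0,0],"rot":[0,0,0]},{"xyz":[0,0,0],"rot":[0,0,0]},{"xyz":[0,0,0],"rot":[0,0,0]},{"xyz":[0,0,0],"rot":[0,0,0]},{"xyz":[0,0,0],"rot":[0,0,0]},{"xyz":[0,0,0],"rot":[0,0,0]},{"xyz":[0,0,0],"rot":[0,0,0]},{"xyz":[0,0,0],"rot":[0,0,0]},{"xyz":[0,0,0],"rot":[0,0,0]},{"xyz":[0,0,0],"rot":[0,0,0]},{"xyz":[0,0,0],"rot":[0,0,0]}]' 255;python3 -m inch '[{"xyz":[0,0,-8],"rot":[0,0,0]},{"xyz":[0,0,-22],"rot":[0,0,0]},{"xyz":[0,0,-42],"rot":[0,0,0]},{"xyz":[0,0,-67],"rot":[0,0,0]},{"xyz":[0,0,-92],"rot":[0,0,0]},{"xyz":[0,0,-115],"rot":[0,0,0]},{"xyz":[0,0,-130],"rot":[0,0,0]},{"xyz":[0,0,-135],"rot":[0,0,0]},{"xyz":[0,0,-135],"rot":[0,0,0]},{"xyz":[0,0,-135],"rot":[0,0,0]}]';python3 -c "
from h import *
rel(588.8,-248.5,212,np.radians(-10.65))"
```

```text
t: 19.8
ee_pos: [495.6, 177.3, 78.2]
orientation: [1.967, 2.449, 0.001]
ft_force: [-0.1, 0.0, 1.0]
width: 87.9
grasp_force: 0.0
t: 20.8
ee_pos: [495.1, 177.4, 77.6]
orientation: [-1.967, -2.45, 0.0]
ft_force: [0.1, -1.1, -0.1]
width: 27.9
grasp_force: 30.0
t: 21.63
ee_pos: [494.7, 177.3, 212.3]
orientation: [-1.966, -2.45, 0.0]
ft_force: [0.1, -0.7, -0.8]
width: 28.4
grasp_force: 30.0
[-4.361e+02 -2.000e-01  4.000e-01] 0.404 pos [494.7 177.3 212.3] closing dir 0.218 j6 0.1 t 21.6333 tilt [-0. -0. -1.]
```

```bash
python3 -m inch '[{"xyz":[-15,0,0],"rot":[0,0,0.02]},{"xyz":[-50,0,0],"rot":[0,0,0.05]},{"xyz":[-90,0,0],"rot":[0,0,0.09]},{"xyz":[-130,0,0],"rot":[0,0,0.13]},{"xyz":[-170,0,0],"rot":[0,0,0.17]},{"xyz":[-210,0,0],"rot":[0,0,0.21]},{"xyz":[-250,0,0],"rot":[0,0,0.25]},{"xyz":[-290,0,0],"rot":[0,0,0.29]},{"xyz":[-330,0,0],"rot":[0,0,0.33]},{"xyz":[-370,0,0],"rot":[0,0,0.37]},{"xyz":[-403,0,0],"rot":[0,0,0.4]},{"xyz":[-420,0,0],"rot":[0,0,0.4]}]' >/dev/null;  python3 -m inch '[{"xyz":[-9,4,0],"rot":[0,0,0]},{"xyz":[-15,6,0],"rot":[0,0,0]},{"xyz":[-15,6,0],"rot":[0,0,0]},{"xyz":[-15,6,0],"rot":[0,0,0]},{"xyz":[-15,6,0],"rot":[0,0,0]}]'; python3 -c "
from h import *
rel(588.8,-248.5,78,np.radians(-10.65))"
```

```text
t: 23.05
ee_pos: [588.8, -246.9, 212.5]
orientation: [-2.412, -2.012, 0.0]
ft_force: [0.4, 0.3, -0.0]
width: 28.3
grasp_force: 30.0
[ -1.6   0.3 134.5] 0.006 pos [ 588.8 -246.9  212.5] closing dir -0.18 j6 -0.24 t 23.05 tilt [-0.001  0.001 -1.   ]
```

```bash
python3 -m inch '[{"xyz":[0,0,10],"rot":[0,0,0]},{"xyz":[-1,0,30],"rot":[0,0,0]},{"xyz":[-1,0,55],"rot":[0,0,0]},{"xyz":[-1,0,80],"rot":[0,0,0]},{"xyz":[-1,0,100],"rot":[0,0,0]},{"xyz":[-1,0,114],"rot":[0,0,0]},{"xyz":[-1,0,122],"rot":[0,0,0]},{"xyz":[-1,0,127],"rot":[0,0,0]},{"xyz":[-1,0,130],"rot":[0,0,0]},{"xyz":[-1,0,132],"rot":[0,0,0]},{"xyz":[-1,0,133],"rot":[0,0,0]},{"xyz":[-1,0,133],"rot":[0,0,0]}]';python3 -m inch '[{"xyz":[0,0,1],"rot":[0,0,0]},{"xyz":[0,0,2],"rot":[0,0,0]},{"xyz":[0,0,2],"rot":[0,0,0]},{"xyz":[0,0,2],"rot":[0,0,0]}]'
```

```text
t: 24.05
ee_pos: [589.4, -249.7, 80.3]
orientation: [2.413, 2.01, 0.001]
ft_force: [0.3, 1.1, 0.0]
width: 28.3
grasp_force: 30.0
t: 24.38
ee_pos: [589.0, -249.5, 77.8]
orientation: [2.414, 2.01, 0.0]
ft_force: [-0.2, 0.2, 0.0]
width: 28.0
grasp_force: 30.0
```

```bash
python3 -m inch '[{"xyz":[0,0,1],"rot":[0,0,0]},{"xyz":[0,0,1],"rot":[0,0,0]},{"xyz":[0,0,1],"rot":[0,0,0]}]'
```

```text
t: 24.63
ee_pos: [589.2, -249.7, 77.7]
orientation: [2.414, 2.01, 0.0]
ft_force: [-2.1, 1.8, 6.1]
width: 28.1
grasp_force: 30.0
```

```bash
python3 -m inch '[{"xyz":[0,0,0],"rot":[0,0,0]},{"xyz":[0,0,0],"rot":[0,0,0]},{"xyz":[0,0,0],"rot":[0,0,0]},{"xyz":[0,0,0],"rot":[0,0,0]},{"xyz":[0,0,0],"rot":[0,0,0]},{"xyz":[0,0,0],"rot":[0,0,0]},{"xyz":[0,0,0],"rot":[0,0,0]}]' 0;python3 -m inch '[{"xyz":[0,0,-15],"rot":[0,0,0]},{"xyz":[0,0,-45],"rot":[0,0,0]},{"xyz":[0,0,-80],"rot":[0,0,0]},{"xyz":[0,0,-105],"rot":[0,0,0]},{"xyz":[0,0,-118],"rot":[0,0,0]},{"xyz":[0,0,-122],"rot":[0,0,0]},{"xyz":[0,0,-122],"rot":[0,0,0]},{"xyz":[0,0,-122],"rot":[0,0,0]}]';python3 -c "
from h import *
rel(505.5,119,198,np.radians(12.6))"
```

```text
t: 25.22
ee_pos: [588.8, -249.4, 76.6]
orientation: [-2.414, -2.01, 0.0]
ft_force: [0.3, -0.0, 0.7]
width: 71.3
grasp_force: 0.0
t: 25.88
ee_pos: [588.1, -249.1, 197.2]
orientation: [-2.413, -2.009, 0.001]
ft_force: [-0.2, -0.9, -0.8]
width: 87.6
grasp_force: 0.0
[ 3.470e+02 -1.478e+02 -3.000e-01] -0.402 pos [ 588.1 -249.1  197.2] closing dir -0.182 j6 -0.24 t 25.8833 tilt [-0.002  0.001 -1.   ]
```

```bash
python3 -m inch '[{"xyz":[15,-6,0],"rot":[0,0,-0.02]},{"xyz":[45,-19,0],"rot":[0,0,-0.06]},{"xyz":[80,-34,0],"rot":[0,0,-0.1]},{"xyz":[115,-49,0],"rot":[0,0,-0.14]},{"xyz":[150,-64,0],"rot":[0,0,-0.18]},{"xyz":[187,-80,0],"rot":[0,0,-0.22]},{"xyz":[224,-95,0],"rot":[0,0,-0.26]},{"xyz":[260,-111,0],"rot":[0,0,-0.3]},{"xyz":[295,-126,0],"rot":[0,0,-0.34]},{"xyz":[325,-138,0],"rot":[0,0,-0.38]},{"xyz":[343,-146,0],"rot":[0,0,-0.4]},{"xyz":[347,-148,0],"rot":[0,0,-0.4]}]' >/dev/null;  python3 -m inch '[{"xyz":[0,0,0],"rot":[0,0,0]},{"xyz":[0,0,0],"rot":[0,0,0]},{"xyz":[0,0,0],"rot":[0,0,0]}]'; python3 - <<'E'
from h import *; import cv2
rel(505.5,119,47,np.radians(12.6))
f=lambda im,a,b,c,d,k:cv2.resize(cv2.convertScaleAbs(im[b:d,a:c,::-1],alpha=1.5,beta=20),None,fx=k,fy=k,interpolation=cv2.INTER_CUBIC)
cv2.imwrite("pics/j.png",np.hstack([f(ctrl.get_image("top"),330,90,490,190,3),f(ctrl.get_image("side"),265,90,365,190,3),]))
E
```

```text
t: 27.13
ee_pos: [506.0, 117.7, 198.1]
orientation: [-1.967, -2.449, 0.001]
ft_force: [0.3, -0.6, 0.1]
width: 88.0
grasp_force: 0.0
[  1.4  -0.  151.1] -0.003 pos [506.  117.7 198.1] closing dir 0.217 j6 -0.01 t 27.1333 tilt [-0.001 -0.    -1.   ]
```

View pics/j.png

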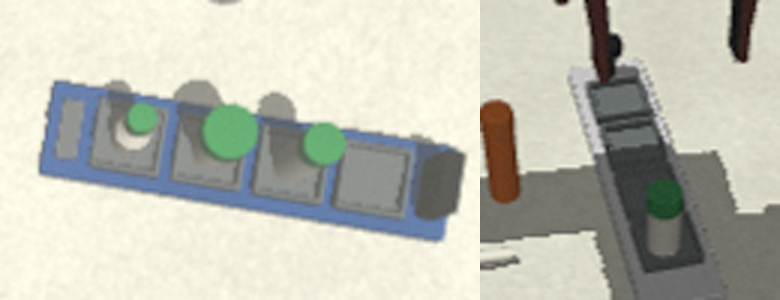

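Three vials stand upright in pockets 1 to 3 and the short one remains on the carrier (665,200). Grasping it now.

```bash
python3 -m inch '[{"xyz":[0,0,15],"rot":[0,0,0]},{"xyz":[0,0,40],"rot":[0,0,0]},{"xyz":[0,0,65],"rot":[0,0,0]},{"xyz":[0,0,90],"rot":[0,0,0]},{"xyz":[0,0,113],"rot":[0,0,0]},{"xyz":[0,0,132],"rot":[0,0,0]},{"xyz":[0,0,145],"rot":[0,0,0]},{"xyz":[0,0,150],"rot":[0,0,0]},{"xyz":[0,0,151],"rot":[0,0,0]},{"xyz":[0,0,151],"rot":[0,0,0]},{"xyz":[0,0,151],"rot":[0,0,0]}]'; python3 -m inch '[{"xyz":[0,0,0],"rot":[0,0,0]},{"xyz":[0,0,0],"rot":[0,0,0]},{"xyz":[0,0,0],"rot":[0,0,0]},{"xyz":[0,0,0],"rot":[0,0,0]},{"xyz":[0,0,0],"rot":[0,0,0]},{"xyz":[0,0,0],"rot":[0,0,0]},{"xyz":[0,0,0],"rot":[0,0,0]},{"xyz":[0,0,0],"rot":[0,0,0]},{"xyz":[0,0,0],"rot":[0,0,0]},{"xyz":[0,0,0],"rot":[0,0,0]},{"xyz":[0,0,0],"rot":[0,0,0]},{"xyz":[0,0,0],"rot":[0,0,0]}]' 255;python3 -m inch '[{"xyz":[0,0,-8],"rot":[0,0,0]},{"xyz":[0,0,-22],"rot":[0,0,0]},{"xyz":[0,0,-42],"rot":[0,0,0]},{"xyz":[0,0,-67],"rot":[0,0,0]},{"xyz":[0,0,-92],"rot":[0,0,0]},{"xyz":[0,0,-117],"rot":[0,0,0]},{"xyz":[0,0,-135],"rot":[0,0,0]},{"xyz":[0,0,-150],"rot":[0,0,0]},{"xyz":[0,0,-150],"rot":[0,0,0]},{"xyz":[0,0,-150],"rot":[0,0,0]}]';python3 -c "
from h import *
rel(577.8,-307,198,np.radians(-10.65))"
```

```text
t: 28.15
ee_pos: [506.9, 118.4, 48.5]
orientation: [1.967, 2.449, 0.002]
ft_force: [-0.3, -0.7, -0.6]
width: 87.9
grasp_force: 0.0
t: 29.15
ee_pos: [506.1, 118.6, 47.6]
orientation: [-1.967, -2.45, 0.0]
ft_force: [0.5, 0.3, -1.2]
width: 27.7
grasp_force: 30.0
t: 29.98
ee_pos: [506.5, 118.7, 198.5]
orientation: [1.966, 2.449, 0.002]
ft_force: [-0.7, 0.7, -1.2]
width: 28.2
grasp_force: 30.0
[-4.31e+02 -2.24e+01  4.00e-01] 0.404 pos [506.5 118.7 198.5] closing dir 0.218 j6 -0.01 t 29.9833 tilt [ 0.002  0.    -1.   ]
```

```bash
python3 -m inch '[{"xyz":[-15,-1,0],"rot":[0,0,0.02]},{"xyz":[-50,-3,0],"rot":[0,0,0.05]},{"xyz":[-90,-5,0],"rot":[0,0,0.09]},{"xyz":[-130,-7,0],"rot":[0,0,0.13]},{"xyz":[-170,-9,0],"rot":[0,0,0.17]},{"xyz":[-210,-11,0],"rot":[0,0,0.21]},{"xyz":[-250,-13,0],"rot":[0,0,0.25]},{"xyz":[-290,-15,0],"rot":[0,0,0.29]},{"xyz":[-330,-17,0],"rot":[0,0,0.33]},{"xyz":[-368,-19,0],"rot":[0,0,0.37]},{"xyz":[-400,-20,0],"rot":[0,0,0.4]},{"xyz":[-415,-21,0],"rot":[0,0,0.4]}]' >/dev/null;  python3 -m inch '[{"xyz":[-9,3,0],"rot":[0,0,0]},{"xyz":[-15,5,0],"rot":[0,0,0]},{"xyz":[-15,5,0],"rot":[0,0,0]},{"xyz":[-15,5,0],"rot":[0,0,0]},{"xyz":[-15,5,0],"rot":[0,0,0]}]'; python3 -c "
from h import *
rel(577.8,-307,48,np.radians(-10.65))"
```

```text
t: 31.4
ee_pos: [577.5, -305.2, 197.6]
orientation: [-2.412, -2.012, 0.0]
ft_force: [0.3, -0.0, -1.2]
width: 27.8
grasp_force: 30.0
[ -1.8   0.7 149.6] 0.005 pos [ 577.5 -305.2  197.6] closing dir -0.18 j6 -0.32 t 31.4 tilt [-0.001  0.001 -1.   ]
```

```bash
python3 -m inch '[{"xyz":[0,0,15],"rot":[0,0,0]},{"xyz":[-1,0,40],"rot":[0,0,0]},{"xyz":[-1,0,67],"rot":[0,0,0]},{"xyz":[-1,0,93],"rot":[0,0,0]},{"xyz":[-1,0,115],"rot":[0,0,0]},{"xyz":[-1,0,129],"rot":[0,0,0]},{"xyz":[-1,0,137],"rot":[0,0,0]},{"xyz":[-1,0,142],"rot":[0,0,0]},{"xyz":[-1,0,145],"rot":[0,0,0]},{"xyz":[-1,0,147],"rot":[0,0,0]},{"xyz":[-1,0,148],"rot":[0,0,0]},{"xyz":[-1,0,148],"rot":[0,0,0]}]';python3 -m inch '[{"xyz":[0,0,1],"rot":[0,0,0]},{"xyz":[0,0,2],"rot":[0,0,0]},{"xyz":[0,0,2],"rot":[0,0,0]},{"xyz":[0,0,2],"rot":[0,0,0]}]'
```

```text
t: 32.4
ee_pos: [577.9, -308.0, 50.4]
orientation: [2.413, 2.009, 0.001]
ft_force: [-0.2, 0.8, -0.0]
width: 28.0
grasp_force: 30.0
t: 32.73
ee_pos: [577.5, -307.8, 47.8]
orientation: [2.414, 2.01, 0.0]
ft_force: [-0.7, -0.4, -1.0]
width: 27.9
grasp_force: 30.0
```

```bash
python3 -m inch '[{"xyz":[0,0,1],"rot":[0,0,0]},{"xyz":[0,0,1],"rot":[0,0,0]},{"xyz":[0,0,1],"rot":[0,0,0]}]'
```

```text
t: 32.98
ee_pos: [577.6, -307.9, 47.5]
orientation: [2.414, 2.01, 0.0]
ft_force: [-2.5, 0.6, 6.2]
width: 28.4
grasp_force: 30.0
```

```bash
python3 -m inch '[{"xyz":[0,0,0],"rot":[0,0,0]},{"xyz":[0,0,0],"rot":[0,0,0]},{"xyz":[0,0,0],"rot":[0,0,0]},{"xyz":[0,0,0],"rot":[0,0,0]},{"xyz":[0,0,0],"rot":[0,0,0]},{"xyz":[0,0,0],"rot":[0,0,0]},{"xyz":[0,0,0],"rot":[0,0,0]}]' 0;python3 -m inch '[{"xyz":[0,0,-15],"rot":[0,0,0]},{"xyz":[0,0,-45],"rot":[0,0,0]},{"xyz":[0,0,-80],"rot":[0,0,0]},{"xyz":[0,0,-115],"rot":[0,0,0]},{"xyz":[0,0,-145],"rot":[0,0,0]},{"xyz":[0,0,-160],"rot":[0,0,0]},{"xyz":[0,0,-160],"rot":[0,0,0]},{"xyz":[0,0,-160],"rot":[0,0,0]}]';python3 -m inch '[{"xyz":[20,20,0],"rot":[0,0,0]},{"xyz":[40,40,0],"rot":[0,0,0]},{"xyz":[65,65,0],"rot":[0,0,0]},{"xyz":[90,90,0],"rot":[0,0,0]},{"xyz":[115,115,0],"rot":[0,0,0]},{"xyz":[140,125,0],"rot":[0,0,0]},{"xyz":[170,125,0],"rot":[0,0,0]},{"xyz":[200,125,0],"rot":[0,0,0]},{"xyz":[230,125,0],"rot":[0,0,0]},{"xyz":[255,125,0],"rot":[0,0,0]},{"xyz":[270,125,0],"rot":[0,0,0]},{"xyz":[270,125,0],"rot":[0,0,0]}]'; python3 - <<'E'
from h import *; import cv2
f=lambda im,a,b,c,d,k:cv2.resize(cv2.convertScaleAbs(im[b:d,a:c,::-1],alpha=1.5,beta=20),None,fx=k,fy=k,interpolation=cv2.INTER_CUBIC)
cv2.imwrite("pics/k.png",np.hstack([f(ctrl.get_image("top"),330,80,490,220,3),f(ctrl.get_image("side"),325,220,425,360,3),]))
E
```

```text
t: 33.57
ee_pos: [577.4, -307.7, 46.6]
orientation: [-2.414, -2.01, 0.0]
ft_force: [0.3, -0.3, 0.2]
width: 71.5
grasp_force: 0.0
t: 34.23
ee_pos: [577.8, -308.0, 208.3]
orientation: [2.412, 2.009, 0.001]
ft_force: [-0.8, 1.1, 0.0]
width: 87.4
grasp_force: 0.0
t: 35.23
ee_pos: [748.8, -61.5, 204.7]
orientation: [-2.409, -2.013, 0.002]
ft_force: [-0.2, -0.5, -0.3]
width: 87.7
grasp_force: 0.0
```

View pics/k.png

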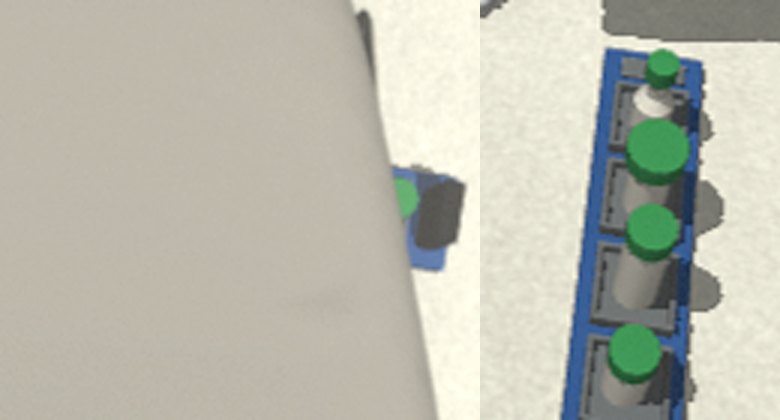

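The side panel shows all four upright in their pockets: necked (662,70), broad (657,150), tall (652,232) and short (635,352), with the short one next to the post. The gripper is clear, so I'm handing in.

```bash
python3 -m inch '[{"xyz":[0,0,0],"rot":[0,0,0]},{"xyz":[0,0,0],"rot":[0,0,0]},{"xyz":[0,0,0],"rot":[0,0,0]},{"xyz":[0,0,0],"rot":[0,0,0]}]' | head -2; python3 -c "
from workcell import ctrl
print(ctrl.close_job())"
```

```text
t: 35.67
ee_pos: [749.1, -66.1, 206.8]
the job is handed in; nothing more can be done
None
```

The job is handed in at about 36 s: all four vials stand upright in the tray in reverse order – necked farthest from the post, then broad, tall, and short right beside it.

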